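# Flip a circuit board over a stage edge

### The arm

A 6-joint arm with a two-finger parallel gripper is mounted at the origin on the work surface. World frame = base frame: x ahead of the robot, y to its left, z up, the work surface at z = 0. Lengths are in m, angles in degrees, forces in N, time in s.
With the tool pointing down it reaches from about 0.325 to 0.775 m from the base axis. Payload 5.5 kg.
Tool frame: the origin (TCP) lies midway between the tips of the shut fingers; the grasp point (between the pads) lies 19 mm behind it; z points along the fingers, y is the line along which they close (so a half turn about z gives the same grasp; the last joint's range is limited). The gripper opens to 85 mm and grips with 20 to 120 N. Pads are 22 mm wide; open, the fingers measure 114 mm over their backs; the gripper's body (76 mm by 85 mm) begins 54 mm behind the grasp point. The pads swing forward as they close: fully open they stand 13 mm farther back than shut.
Start: joints at [-74.41, 5.22, 70.514, -0, 104.267, -3.249], TCP at [0.194, -0.568, 0.231] pointing down, gripper open.
Joint ranges: [-164.24, 164.24], [-49.07, 125.15], [9.68, 141.18], [-86.29, 266.29], [3.28, 154.24], [-151.56, 151.56]. Speed limits (degrees/s): [147.25, 147.25, 172.46, 180, 180, 180].

### API

Orientations are given as [roll, pitch, yaw] about the fixed x, y, z axes, in that order (R = Rz(yaw) Ry(pitch) Rx(roll)).
In Python, from rig import ctrl gives the robot as it stands.
- The arm moves only by the tool apply_moves, never from a script. Its argument "increments" is a list that holds one entry, the list of rows, each a list of 7 numbers: the shift along the tool's x, y, z in mm, then the turn, a rotation vector about the tool's x, y, z in degrees, then the opening, from -1 (shut) to 1 (fully open). In form: [[[dx, dy, dz, rx, ry, rz, fingers], ...]]. A call has 1 to 20 rows; each row shifts and turns the commanded pose from where the row before left it, along the tool's axes as they then stand; what a row does not reach is not made up. A row lasts 1/12 s, in which the tool goes at most 41.7 mm and 7.16 degrees, less where a joint would pass 70% of its speed; a pose out of reach is approached as far as the arm can. A call with a gripper value outside its range is refused whole. The fingers move at their own pace and stop on an object; "grip_force" is the grip in N (left out, the last holds). Time passes only in rows, so rows that do not move let the fingers close. It gives the time, the measured TCP pose, the force, the opening and the grip force at its end, in the units of the state.
- ctrl.state(): the state, without advancing time (a new reading comes with each control period).
- ctrl.read_camera(name): name is "scene" or "top" or "wrist"; returns the picture (400x640x3 uint8, red, green, blue); there is no depth.
- ctrl.camera_params(name): a dict with "intrinsics" (3x3 intrinsics, pixels), "rvec" (rotation vector, rad) and "tvec" (3), from world to camera coordinates, as OpenCV has them; the wrist camera has in their place "mount" (4x4, takes a point from camera to tool coordinates, whose origin is the TCP and whose axes are the flange's). Camera axes: x right, y down, z forward; pixel columns grow to the right and rows downward; lengths in m; the calibration is good to about 2 mm. A picture is of the moment at which its call begins: read the wrist's pose just before it. camera_params takes no time and is no camera call.
- ctrl.sign_off(): hands the job in; it is judged then, once.
The state is a dict: "clock": time; "joint_positions": joint angles; "qvel": joint speeds; "effort": joint torques, N m; "tcp_pos": TCP position; "orientation": TCP orientation; "force": force on the tool from outside, world axes, zero at the start; "torque": the same for the moment, N m; "width": finger opening in m; "grip_force": force on a finger pad.
Only numpy, scipy, OpenCV 4.12 (cv2) and the standard library are available. Lean on these libraries where they do the work, as an engineer would, in place of code of your own. Each camera call takes 0.05 s, during which the arm holds its last target. There are 200 camera calls.

### The job

The green circuit board with the black terminal block lies component side down in front of the inspection stage. Without picking it up, push it against the front edge of the stage with the fingertips until it tips up and flips over onto the stage, component side up, then push it along the stage until it sits square and fully home against the back rail. Leave everything else where it is.

Things in the scene. Friction and masses are not known exactly. Their poses are not given: they have to be found in the camera images.
- stage: fixed aluminium inspection plate, 105 mm deep (its x), 260 mm wide (its y), 12 mm thick. Origin at the foot of its front edge, mid-width, on the table; x points back over the plate, away from the robot; z up. The front edge is an upright step 12 mm high. The back rail, 200 mm wide and 12 mm above the plate, has its front face at x = 85 mm
- stage_rail (a point): middle of the foot of the back rail's front face, on the plate's top (stage frame x = 85 mm, y = 0, z = 12 mm)
- board: green circuit board 70 (x) x 60 (y) x 3 mm, 40 to 85 g. Origin: centre of its component face; z points out of the other face: upward at the start, straight down when done. Black terminal block on the component face: x -31 to -19 mm, 50 mm wide, 16 mm tall (-z); other parts under 7 mm. At the start it lies component side down, x pointing to the stage within 0.2 rad of the stage's x
- board_plain_edge (a point): middle of the edge without the block, at the component face (board x = +35 mm). At the start it rests on the table 15 to 45 mm in front of the step. It is the pivot of the flip and stays low; after the flip it hangs some 10 to 15 mm out over the step, and is the edge nearer the robot
- board_block_edge (a point): middle of the edge next to the block, at the component face (board x = -35 mm). At the start the block props it 20 mm above the table, nearer the robot (board slopes 0.29 rad). A finger that presses it lightly towards the step carries it up by friction in an arc about the step's foot; past upright the board falls over by itself. At the end it is against the back rail
- board_block_foot (a point): middle of the free end face of the terminal block (board x = -25 mm, z = -16 mm); after the flip it is on top, at the end nearer the rail, and the block can be pushed
- jar: closed round jar, 36 mm diameter, 50 mm tall, origin at the centre of its underside; bystander on the stage, beside the lane
- heatsink: finned aluminium heat sink 40 x 36 x 24 mm, origin at the centre of its underside; bystander on the stage, beside the lane
- screwdriver: screwdriver 150 mm long lying along its x axis on the table; bystander in front of the stage, left of the board
- spare_board: bare spare circuit board 50 x 40 mm, 6 mm tall with its chip, lying flat, chip up; bystander in front of the stage, right of the board
- spool: upright spool 52 mm diameter, 40 mm tall; bystander out at one side
- loupe: black eyepiece loupe 40 mm diameter, 36 mm tall; bystander out at one side
- dish: round steel dish 80 mm diameter, 25 mm tall; bystander out at the left
There are look-alikes about, which are no part of the job. What is shaped like the board but pink or red is not meant.

How it is judged (in metres and radians):
On the way, in this order (a step that is already met when the one before it is completed fails the run):
1. the board is tipped up, its plain edge low against the front edge of the stage (angle between board's own z axis and vertical above 0.8 rad and x of board_plain_edge in the frame of stage between -0.02 and 0.01 m and height (world z) of board_plain_edge below 0.02 m), for 0.1 s.
2. the board lies turned over on the stage, component side up (angle between board's own z axis and vertical above 3.04 rad and x of board in the frame of stage above 0.005 m and height (world z) of board below 0.022 m), for 0.2 s.
At the end, for the whole second after the job is handed in: the board lies flat on the stage component side up (within 0.1 rad), at rest, its block edge within 4 mm of the back rail and parallel to it within 0.08 rad, its centre within 60 mm of the stage's middle line (angle between board's own z axis and vertical above 3.04 rad and x of board_block_edge in the frame of stage_rail between -0.004 and 0.004 m and angle between the x axis of board and the x axis of stage, either way round below 0.08 rad and y of board in the frame of stage between -0.06 and 0.06 m and height (world z) of board between 0.011 and 0.019 m and linear speed of board below 0.02 m/s and angular speed of board below 0.2 rad/s); the robot touches nothing.
It fails at once if the board is picked up: its plain edge rises more than 30 mm, or its centre more than 50 mm, above the table (height (world z) of board_plain_edge above 0.03 m or height (world z) of board above 0.05 m).
It fails at once if a bystander (jar, heat sink, screwdriver, spare board, spool, loupe, dish) is moved by more than 20 mm (distance of any of jar, heatsink, screwdriver, spare_board, spool, loupe, dish from where it was at the start of the episode above 0.02 m).
It also fails if it takes over 51 s, if anything falls off the work surface, if the arm or the gripper's body presses on something with over 40 N, if the wrist force passes 120 N, or if a joint passes its speed limit or range.

## Working session

There is one attempt and no reset: what is moved stays moved. The work goes in short steps, Python scripts to look and compute and a tool call to move; the robot and the scene stay as the last step left them, time stands still between calls to the robot, and variables do not carry over. Pictures are saved under pics/ and viewed, at most 13 in all, crops included, and the job is handed in when it is done.

Besides the shell and the picture viewer there is one more tool, called after "Request:" as a command line: name --argument value ..., lists and objects as JSON in quotes. apply_moves: Moves the arm, as the interface text tells. Its arguments: {"type":"object","properties":{"increments":{"type":"array"},"grip_force":{"type":"number"}},"required":["increments"]}

```bash
ls; mkdir -p pics
python3 - <<'E'
from rig import ctrl
import cv2
s=ctrl.state(); print(s)
for n in("scene","top"):
    cv2.imwrite(f"pics/{n}0.png",ctrl.read_camera(n)[:,:,::-1]); print(ctrl.camera_params(n))
E
```

```text
pics
{'clock': 0.0, 'joint_positions': array([-7.44110006e+01,  5.26537814e+00,  7.05824350e+01,  2.78051836e-03,
        1.04266153e+02, -3.24975447e+00]), 'qvel': array([ 0.07451664, -0.0725638 ,  0.07325339, -0.04992495, -0.02589669,
        0.00152178]), 'effort': array([-5.51243174e-04, -4.58730376e+01, -4.18027318e+01, -3.76464122e-04,
        1.14125627e-02, -3.24992027e-05]), 'tcp_pos': array([ 0.19367152, -0.56758962,  0.23012167]), 'orientation': array([-1.79886370e+02, -9.15233522e-03,  1.88394273e+01]), 'force': array([ 0.16593416, -0.61951998, -0.56843158]), 'torque': array([-0.03634613, -0.0222819 , -0.01997498]), 'grip_force': 0.0, 'width': 0.08501974344643998}
{'intrinsics': array([[429.09705777,   0.        , 316.76673172],
       [  0.        , 429.09705777, 197.784112  ],
       [  0.        ,   0.        ,   1.        ]]), 'rvec': array([ 2.07672244,  1.0914628 , -0.50830995]), 'tvec': array([-0.32723492, -0.2406807 ,  1.54652157])}
{'intrinsics': array([[443.30180542,   0.        , 316.05651468],
       [  0.        , 443.30180542, 199.24047066],
       [  0.        ,   0.        ,   1.        ]]), 'rvec': array([ 2.22366105, -2.16821151,  0.0906845 ]), 'tvec': array([-0.01701679,  0.53768475,  1.3412983 ])}
```

View pics/top0.png

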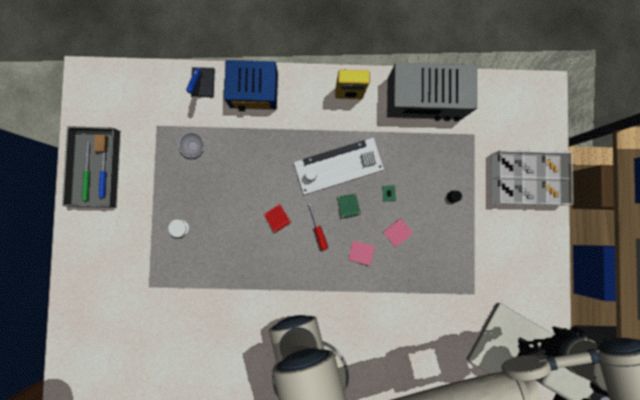

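View pics/scene0.png

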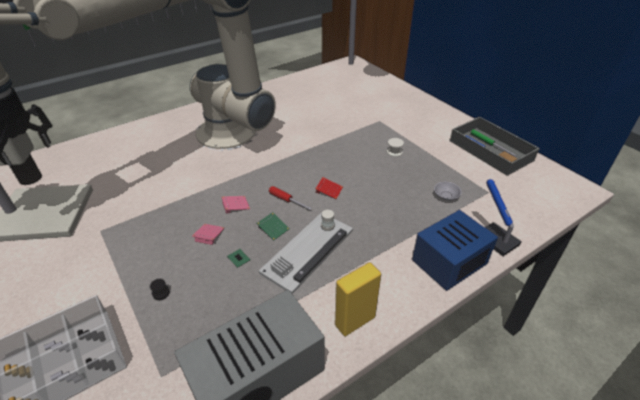

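The top view shows the stage at about (338,165), tilted, with the back rail on its upper side. There are five candidates for the board:
- The dark green board at (348,206) is in front of the stage and 60–70 mm in size. It fits the description.
- The small green board with a chip at (389,193) is the spare.
- The red one at (277,218) and the pink ones at (361,253) and (398,232) are look-alikes.

Next I'll measure the stage and board, and make one enlarged crop to confirm.

```bash
cat > h.py <<'E'
import numpy as np, cv2
from rig import ctrl
def cast(cam,px,z):
    p=ctrl.camera_params(cam); R=cv2.Rodrigues(p["rvec"])[0]; t=p["tvec"]
    px=np.atleast_2d(px).astype(float)
    d=(np.linalg.inv(p["intrinsics"])@np.c_[px,np.ones(len(px))].T).T@R
    c=-R.T@t
    return c+d*((z-c[2])/d[:,2])[:,None]
def castw(s,px,z):
    p=ctrl.camera_params("wrist"); M=np.array(p["mount"])
    from scipy.spatial.transform import Rotation as Ro
    R=Ro.from_euler("xyz",s["orientation"],degrees=True).as_matrix()
    T=np.eye(4);T[:3,:3]=R;T[:3,3]=s["tcp_pos"]; T=T@M
    px=np.atleast_2d(px).astype(float)
    d=(np.linalg.inv(p["intrinsics"])@np.c_[px,np.ones(len(px))].T).T@T[:3,:3].T
    c=T[:3,3]
    return c+d*((z-c[2])/d[:,2])[:,None]
def big(m):
    cs,_=cv2.findContours(m.astype(np.uint8),cv2.RETR_EXTERNAL,cv2.CHAIN_APPROX_NONE)
    return sorted(cs,key=cv2.contourArea)[::-1]
E
python3 - <<'E'
from h import *
im=cv2.imread("pics/top0.png")
hsv=cv2.cvtColor(im,cv2.COLOR_BGR2HSV)
sub=np.zeros(im.shape[:2],bool); sub[132:270,280:440]=1
w=(hsv[...,2]>150)&(hsv[...,1]<40)&sub
g=(hsv[...,0]>60)&(hsv[...,0]<95)&(hsv[...,1]>90)&sub
from rig import ctrl
c=big(w)[0]; r=cv2.minAreaRect(c); print("stage",r)
print(cast("top",cv2.boxPoints(r),0.012).round(4))
for c in big(g)[:2]:
    r=cv2.minAreaRect(c); print("green",r); print(cast("top",cv2.boxPoints(r),0.012).round(4)); print(cast("top",cv2.boxPoints(r),0.0).round(4))
cv2.imwrite("pics/crop0.png",cv2.resize(im[130:275,270:430],None,fx=5,fy=4,interpolation=2)[:,:,:])
print(ctrl.camera_params("wrist"))
E
```

```text
stage ((338.546142578125, 165.2115020751953), (34.30994415283203, 84.11555480957031), 72.51200103759766)
[[ 0.6535  0.0698  0.012 ]
 [ 0.7396 -0.1776  0.012 ]
 [ 0.6379 -0.2113  0.012 ]
 [ 0.5528  0.0352  0.012 ]]
green ((348.2764587402344, 205.49412536621094), (20.391464233398438, 17.67983627319336), 77.47119140625)
[[ 0.5455 -0.0693  0.012 ]
 [ 0.5588 -0.1223  0.012 ]
 [ 0.4977 -0.1371  0.012 ]
 [ 0.4846 -0.0842  0.012 ]]
[[ 0.5464 -0.07    0.    ]
 [ 0.5597 -0.1236  0.    ]
 [ 0.4981 -0.1385  0.    ]
 [ 0.4849 -0.0851  0.    ]]
green ((388.5, 193.0), (14.0, 11.0), 90.0)
[[ 0.5847 -0.2095  0.012 ]
 [ 0.5856 -0.2437  0.012 ]
 [ 0.5422 -0.2442  0.012 ]
 [ 0.5413 -0.2102  0.012 ]]
[[ 0.5859 -0.2116  0.    ]
 [ 0.5868 -0.246   0.    ]
 [ 0.543  -0.2466  0.    ]
 [ 0.5421 -0.2122  0.    ]]
{'intrinsics': array([[357.25484869,   0.        , 326.42754785],
       [  0.        , 357.25484869, 198.9943494 ],
       [  0.        ,   0.        ,   1.        ]]), 'mount': array([[-1.30289806e-04, -9.64939319e-01, -2.62473033e-01,
         6.47329996e-02],
       [ 9.99999359e-01,  1.69487260e-04, -1.11948508e-03,
        -8.29069427e-04],
       [ 1.12472100e-03, -2.62473010e-01,  9.64938679e-01,
        -1.43065811e-01],
       [ 0.00000000e+00,  0.00000000e+00,  0.00000000e+00,
         1.00000000e+00]])}
```

View pics/crop0.png

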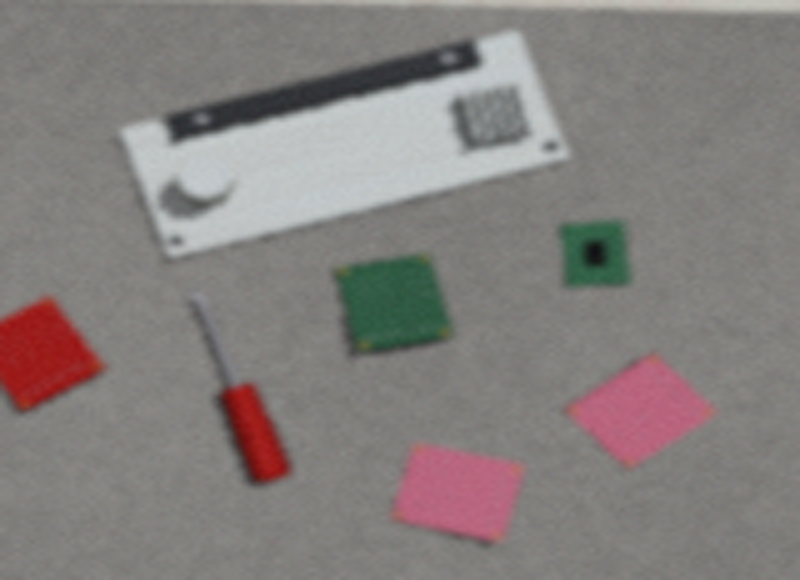

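The crop confirms it: the green board at about (348,206) lies component side down, with its block edge nearer the robot. The stage yaw is about 19°. The board yaw is about 14°, with its centre at stage (-75, +10) mm. I'll move behind it with the fingers shut, then look with the wrist camera.

Request:
apply_moves --increments '[[[30,-25.7,0,0,0,0,-1],[30,-25.7,0,0,0,0,-1],[30,-25.7,0,0,0,0,-1],[30,-25.7,0,0,0,0,-1],[30,-25.7,0,0,0,0,-1],[30,-25.7,0,0,0,0,-1],[30,-25.7,0,0,0,0,-1],[30,-25.7,5,0,0,0,-1],[30,-25.7,10,0,0,0,-1],[30,-25.7,10,0,0,0,-1],[30,-25.7,15,0,0,0,-1],[25,-25.7,20,0,0,0,-1],[20,-25.3,30,0,0,0,-1],[0,0,30,0,0,0,-1],[0,0,0,0,0,0,-1],[0,0,0,0,0,0,-1],[0,0,0,0,0,0,-1]]]'

```text
clock: 1.52
tcp_pos: [0.4403, -0.1339, 0.1147]
orientation: [179.9, -0.0, 18.8]
force: [-0.1, 0.4, 0.3]
width: 0.0002
grip_force: 0.0
```

Run:
```python
from h import *
s=ctrl.state(); print(s["clock"],s["tcp_pos"],s["orientation"],s["width"],s["force"])
cv2.imwrite("pics/w1.png",ctrl.read_camera("wrist")[:,:,::-1])
```

```text
1.5167 [ 0.44030406 -0.13388747  0.11465467] [ 1.79935155e+02 -4.95334777e-02  1.87872881e+01] 0.00015588703689174054 [-0.07021565  0.38208592  0.34895127]
```

View pics/w1.png

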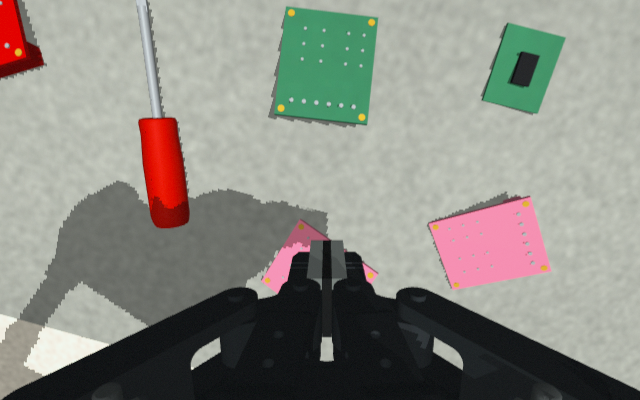

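The wrist view shows the green board with corners at about (288,7), (378,17), (367,125) and (273,115). A pink look-alike sits just under the fingers at about (320,245), so I must descend in front of it.

Run:
```python
from h import *
s=ctrl.state()
im=cv2.imread("pics/w1.png"); hsv=cv2.cvtColor(im,cv2.COLOR_BGR2HSV)
g=(hsv[...,0]>60)&(hsv[...,0]<95)&(hsv[...,1]>90); g[:,:230]=0; g[:,440:]=0
c=big(g)[0]; b=cv2.boxPoints(cv2.minAreaRect(c)); b=b[np.argsort(b[:,1])]; print(b)
P=np.r_[castw(s,b[:2],.003),castw(s,b[2:],.0225)]
k=(hsv[...,0]>160)&(hsv[...,1]<150)&(hsv[...,1]>60)&(hsv[...,2]>120);k[:,:250]=0;k[:,400:]=0
pk=np.vstack([c.reshape(-1,2) for c in big(k)[:2]]); pk=pk[np.argsort(pk[:,1])][:1]
P=np.r_[P,castw(s,pk,.02),castw(s,[[165,120],[188,215]],.0)]
a=np.radians(19); o=np.array([.5954,-.0881]); 
R=np.array([[np.cos(a),np.sin(a)],[-np.sin(a),np.cos(a)]])
print(P.round(4)); print("stage frame mm",((P[:,:2]-o)@R.T*1000).round(1))
print("tcp",R@(s["tcp_pos"][:2]-o)*1000)
print("board len",np.linalg.norm(P[:2].mean(0)-P[2:4].mean(0)),np.linalg.norm(P[0]-P[1]))
# scene stage edge check via top: front edge from white mask fit
```

```text
[[285.62195    6.402439]
 [378.36584   16.707321]
 [273.6585   114.073166]
 [366.4024   124.37805 ]]
[[ 0.5499 -0.0684  0.003 ]
 [ 0.5635 -0.1274  0.003 ]
 [ 0.4838 -0.0829  0.0225]
 [ 0.4969 -0.1416  0.0225]
 [ 0.4207 -0.1205  0.02  ]
 [ 0.4535 -0.0084  0.    ]
 [ 0.3897 -0.0397  0.    ]]
stage frame mm [[ -36.6   33.4]
 [ -42.9  -26.8]
 [-103.8   41.3]
 [-110.6  -18.5]
 [-175.7   26.2]
 [-108.2  121.5]
 [-178.7  112.7]]
tcp [-161.28723351    6.70263645]
board len 0.07064240387668382 0.06055597187694639
```

Request:
apply_moves --increments '[[[29,-3.5,10,0,0,0,-1],[0,0,30,0,0,0,-1],[0,0,30,0,0,0,-1],[0,0,25,0,0,0,-1],[0,0,10,0,0,0,-1],[0,0,0,0,0,0,-1],[0,0,0,0,0,0,-1]]]'

```text
clock: 2.15
tcp_pos: [0.4672, -0.1213, 0.0099]
orientation: [179.9, -0.1, 18.8]
force: [0.4, -0.1, 0.4]
width: -0.0002
grip_force: 0.0
```

Request:
apply_moves --increments '[[[4,0,0,0,0,0,-1],[4,0,0,0,0,0,-1],[4,0,0,0,0,0,-1],[4,0,0,0,0,0,-1],[4,0,0,0,0,0,-1],[4,0,0,0,0,0,-1],[4,0,0,0,0,0,-1],[0,0,0,0,0,0,-1],[0,0,0,0,0,0,-1]]]'

```text
clock: 2.9
tcp_pos: [0.493, -0.1112, 0.0079]
orientation: [-180.0, 0.0, 18.9]
force: [-1.0, -0.2, -0.0]
width: 0.0
grip_force: 0.0
```

Run:
```python
from h import *
s=ctrl.state(); print(s["clock"],s["tcp_pos"],s["orientation"],s["force"])
a=np.radians(19); o=np.array([.5954,-.0881]); 
R=np.array([[np.cos(a),np.sin(a)],[-np.sin(a),np.cos(a)]])
print("tcp stage",R@(s["tcp_pos"][:2]-o)*1000)
cv2.imwrite("pics/w2.png",ctrl.read_camera("wrist")[:,:,::-1])
```

```text
2.9 [ 0.49300602 -0.11115477  0.00792722] [-1.79985101e+02  1.02914882e-02  1.88606387e+01] [-0.97053352 -0.1565272  -0.04155809]
tcp stage [-104.32130928   11.53750389]
```

View pics/w2.png

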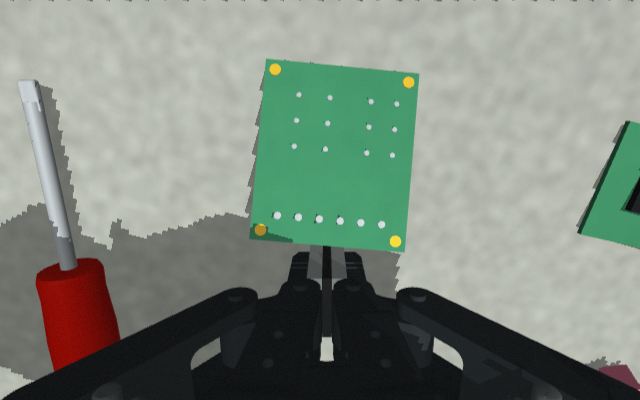

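Board is in contact with the fingertip: edge at rows 58–250, still about 4° skewed, with the stage's edge just at row 0. I'll push on and then measure the gap to the step.

Request:
apply_moves --increments '[[[4,0,-1,0,0,0,-1],[4,0,-1,0,0,0,-1],[4,0,0,0,0,0,-1],[4,0,0,0,0,0,-1],[0,0,0,0,0,0,-1],[0,0,0,0,0,0,-1]]]'

```text
clock: 3.45
tcp_pos: [0.5082, -0.1061, 0.0101]
orientation: [-180.0, 0.0, 18.9]
force: [-0.1, -0.4, 0.1]
width: -0.0001
grip_force: 0.0
```

Run:
```python
from h import *
s=ctrl.state(); print(s["clock"],s["tcp_pos"],s["orientation"],s["force"])
a=np.radians(19); o=np.array([.5954,-.0881]); 
R=np.array([[np.cos(a),np.sin(a)],[-np.sin(a),np.cos(a)]])
S=lambda P:((P[:,:2]-o)@R.T*1000).round(1)
print("tcp stage",S(s["tcp_pos"][None]))
im=ctrl.read_camera("wrist")[:,:,::-1]; cv2.imwrite("pics/w3.png",im)
hsv=cv2.cvtColor(im,cv2.COLOR_BGR2HSV)
g=(hsv[...,0]>60)&(hsv[...,0]<95)&(hsv[...,1]>90); g[:,:200]=0; g[:,480:]=0
b=cv2.boxPoints(cv2.minAreaRect(big(g)[0])); b=b[np.argsort(b[:,1])]
print(b,S(castw(s,b[:2],.003)),S(castw(s,b[2:],.0225)))
# lower edge of stage: last row of bluish-white top in columns
for c in range(120,560,60):
    print(c,im[:60:3,c].mean(-1).astype(int))
```

```text
3.45 [ 0.50824789 -0.10608938  0.01007533] [-1.79998126e+02  6.07169950e-04  1.88562460e+01] [-0.08599105 -0.37236747  0.05295278]
tcp stage [[-88.3  11.4]]
[[263.0426    61.121525]
 [415.8993    71.48468 ]
 [250.9751   239.11694 ]
 [403.8318   249.4801  ]] [[ -8.   37.1]
 [-12.  -23.3]] [[-75.3  41.8]
 [-79.7 -18.2]]
120 [227 226 223 223 226 229 228 229 229 227 229 229  94  74 146 177 178 180
 181 179]
180 [230 229 226 225 229 231 231 232 231 230 232 231  97  75  99 165 163 164
 165 170]
240 [234 233 231 230 234 235 235 235 235 235 237 236 100  76 105 146 174 172
 169 172]
300 [237 237 237 236 238 239 238 239 239 239 240 240 100  77  97 100 170 172
 171 173]
360 [240 239 239 241 241 241 240 240 242 242 242 242 100  74 103 104 148 177
 177 174]
420 [237 237 237 239 240 238 237 237 240 241 240 238  98  74 106 172 167 163
 164 166]
480 [235 234 235 237 237 236 235 236 238 238 237 235  97  73 101 145 171 169
 172 176]
540 [232 233 233 235 234 234 232 232 235 236 234 230  96  72 103 102 175 177
 178 177]
```

View pics/w3.png

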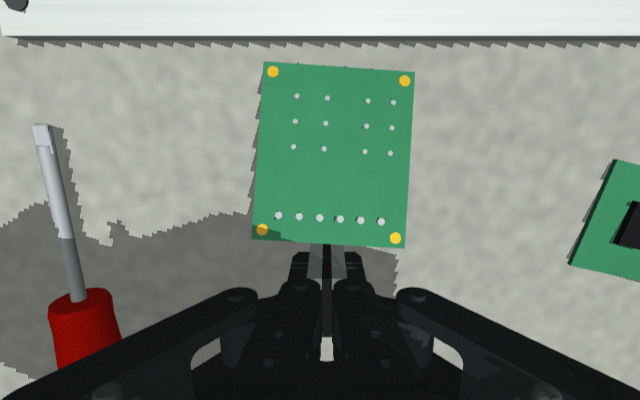

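The stage's front edge is level in the image at rows 36–42, so the tool yaw matches the stage's. The board's plain edge is at rows 61–72. I'll turn the gap into mm.

Run:
```python
from h import *
s=ctrl.state()
a=np.radians(19); o=np.array([.5954,-.0881]); 
R=np.array([[np.cos(a),np.sin(a)],[-np.sin(a),np.cos(a)]])
S=lambda P:((P[:,:2]-o)@R.T*1000).round(1)
print(S(castw(s,[[120,36.5],[540,36.5]],.012)),S(castw(s,[[120,41.5],[540,41.5]],.0)))
```

```text
[[ -0.5  87.4]
 [ -1.  -65.6]] [[ -0.4  94.1]
 [ -0.9 -72.4]]
```

The step is at x≈-0.7 in both fits, and the plain edge has 7 mm (left) to 11 mm (right) of gap. I'll push it home against the step.

Request:
apply_moves --increments '[[[3,0,0,0,0,0,-1],[3,0,0,0,0,0,-1],[2,0,0,0,0,0,-1],[1,0,0,0,0,0,-1],[0,0,0,0,0,0,-1],[0,0,0,0,0,0,-1]]]'

```text
clock: 4.0
tcp_pos: [0.5166, -0.1032, 0.0101]
orientation: [-180.0, -0.0, 18.8]
force: [-0.8, 0.4, 0.3]
width: 0.0003
grip_force: 0.0
```

```bash
cat > m.py <<'E'
from h import *
s=ctrl.state(); 
a=np.radians(19); o=np.array([.5954,-.0881]); 
R=np.array([[np.cos(a),np.sin(a)],[-np.sin(a),np.cos(a)]])
S=lambda P:((P[:,:2]-o)@R.T*1000).round(1)
print(s["clock"],"tcp stage",S(s["tcp_pos"][None])+[.7,0],s["tcp_pos"][2]*1000,"F",s["force"],s["torque"])
im=ctrl.read_camera("wrist")[:,:,::-1]
hsv=cv2.cvtColor(im,cv2.COLOR_BGR2HSV)
g=(hsv[...,0]>60)&(hsv[...,0]<95)&(hsv[...,1]>90); g[:,:200]=0; g[:,480:]=0
b=cv2.boxPoints(cv2.minAreaRect(big(g)[0])); b=b[np.argsort(b[:,1])]
E
python3 - <<'E'
from m import *
print(b.round(0).tolist(),S(castw(s,b[:2],.003)),S(castw(s,b[2:],.0225)))
E
```

```text
4.0 tcp stage [[-78.8  11.3]] 10.071817513093155 F [-0.81908974  0.39967836  0.30189722] [-0.01498631  0.04720968  0.04059064]
[[261.0, 63.0], [414.0, 72.0], [251.0, 242.0], [404.0, 250.0]] [[ -0.   37.8]
 [ -3.5 -22.7]] [[-67.5  41.8]
 [-71.3 -18.2]]
```

Request:
apply_moves --increments '[[[1,0,0,0,0,0,-1],[1,0,0,0,0,0,-1],[0,0,0,0,0,0,-1],[0,0,0,0,0,0,-1]]]'

```text
clock: 4.38
tcp_pos: [0.5179, -0.1031, 0.01]
orientation: [180.0, 0.1, 18.8]
force: [-4.2, -2.8, 1.8]
width: -0.0002
grip_force: 2.2
```

Run:
```python
from m import *
print(b.round(0).tolist(),S(castw(s,b[:2],.003)),S(castw(s,b[2:],.0225)))
```

```text
4.3833 tcp stage [[-77.4  11. ]] 10.029143088265823 F [-4.18112536 -2.77202407  1.77482977] [-0.46279683  0.56893726 -0.04691806]
[[260.0, 66.0], [413.0, 73.0], [251.0, 243.0], [404.0, 251.0]] [[  0.4  37.9]
 [ -2.6 -22.6]] [[-66.9  41.4]
 [-70.3 -18.7]]
```

It's still skewed 3° and the left corner is jammed. I'll back off, shift right and nudge it square.

Request:
apply_moves --increments '[[[-5,0,0,0,0,0,-1],[-3,12,0,0,0,0,-1],[0,11,0,0,0,0,-1],[4,0,0,0,0,0,-1],[2,0,0,0,0,0,-1],[1,0,0,0,0,0,-1],[1,0,0,0,0,0,-1],[0.5,0,0,0,0,0,-1],[0,0,0,0,0,0,-1],[0,0,0,0,0,0,-1]]]'

```text
clock: 5.27
tcp_pos: [0.5253, -0.1258, 0.0102]
orientation: [179.9, 0.2, 18.8]
force: [-5.5, -6.5, 3.2]
width: 0.0002
grip_force: 4.0
```

Run:
```python
from m import *
print(b.round(0).tolist(),S(castw(s,b[:2],.003)),S(castw(s,b[2:],.0225)))
```

```text
5.2667 tcp stage [[-77.9 -12.8]] 10.2075332810516 F [-5.52385849 -6.52557908  3.24189999] [-1.10977868  0.90849796 -0.01261856]
[[200.0, 65.0], [350.0, 70.0], [194.0, 243.0], [344.0, 248.0]] [[  0.4  37.7]
 [ -1.8 -21.5]] [[-66.9  40.1]
 [-69.3 -18.8]]
```

Request:
apply_moves --increments '[[[-5,0,0,0,0,0,-1],[0,-11,0,0,0,0,-1],[0,-10,0,0,0,0,-1],[3,0,0,0,0,0,-1],[2,0,0,0,0,0,-1],[0,0,0,0,0,0,-1],[1,0,-3.75,0,0,0,-1],[1,0,-3.75,0,0,0,-1],[1.5,0,-4,0,0,0,-1],[1.5,0,-4,0,0,0,-1],[1.75,0,-3.5,0,0,0,-1],[1.75,0,-3.5,0,0,0,-1],[0,0,0,0,0,0,-1],[0,0,0,0,0,0,-1]]]'

```text
clock: 6.48
tcp_pos: [0.5279, -0.1016, 0.033]
orientation: [180.0, -0.0, 18.8]
force: [-1.3, -0.3, 1.0]
width: -0.0003
grip_force: 0.2
```

Run:
```python
from m import *
print(b.round(0).tolist()); cv2.imwrite("pics/w4.png",im)
```

```text
6.4833 tcp stage [[-67.5   9.2]] 32.95906509545014 F [-1.3226505  -0.28173649  0.99885841] [-0.07337539  0.09002986 -0.06955148]
[[256.0, 96.0], [405.0, 96.0], [405.0, 243.0], [256.0, 243.0]]
```

View pics/w4.png

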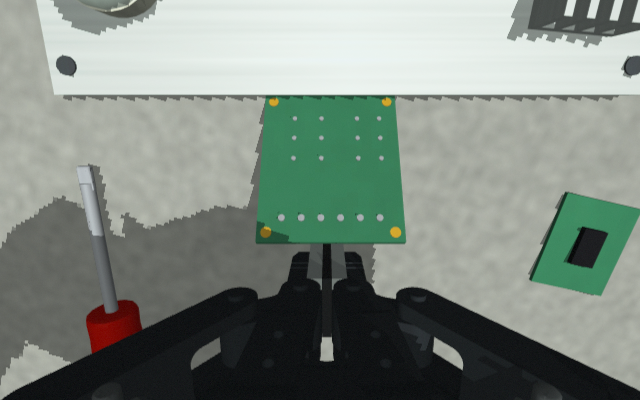

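The board is square to the step (the stage edge at row 95 meets its plain edge) and it's tipping up with only about 1.3 N. I'll carry on along the arc.

Request:
apply_moves --increments '[[[2.2,0,-3.6,0,0,0,-1],[2.2,0,-3.6,0,0,0,-1],[2.2,0,-3.5,0,0,0,-1],[2.6,0,-2.5,0,0,0,-1],[2.6,0,-2.4,0,0,0,-1],[2.7,0,-2.4,0,0,0,-1],[2.7,0,-2.4,0,0,0,-1],[0,0,0,0,0,0,-1],[0,0,0,0,0,0,-1]]]'

```text
clock: 7.28
tcp_pos: [0.544, -0.096, 0.0531]
orientation: [180.0, -0.0, 18.9]
force: [0.5, -0.7, 0.0]
width: -0.0001
grip_force: 0.3
```

Run:
```python
from m import *
print(b.round(0).tolist()); cv2.imwrite("pics/w5.png",im)
```

```text
7.2833 tcp stage [[-50.4   9.2]] 53.13952360790756 F [ 0.50687153 -0.69470142  0.02576949] [-0.03417422  0.0988391  -0.04137006]
[[258.0, 131.0], [403.0, 131.0], [403.0, 241.0], [258.0, 241.0]]
```

View pics/w5.png

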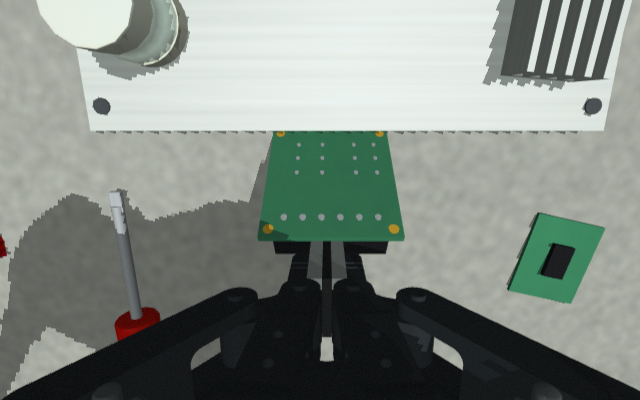

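The board stands at about 1 rad, square, with the block showing beneath the finger at about (330,247). I'll carry it past upright.

Request:
apply_moves --increments '[[[2.4,0,-1.4,0,0,0,-1],[2.4,0,-1.4,0,0,0,-1],[2.4,0,-1.4,0,0,0,-1],[2.5,0,-1.3,0,0,0,-1],[2.5,0,-1.3,0,0,0,-1],[2.2,0,-0.8,0,0,0,-1],[2.2,0,-0.8,0,0,0,-1],[2.2,0,-0.7,0,0,0,-1],[2.2,0,-0.7,0,0,0,-1],[2.2,0,-0.7,0,0,0,-1],[2.2,0,-0.6,0,0,0,-1],[2.4,0,-0.2,0,0,0,-1],[2.4,0,-0.2,0,0,0,-1],[2.4,0,-0.2,0,0,0,-1],[2.4,0,0,0,0,0,-1],[2.4,0,0,0,0,0,-1],[2,0,0,0,0,0,-1],[2,0,0,0,0,0,-1],[0,0,0,0,0,0,-1],[0,0,0,0,0,0,-1]]]'

```text
clock: 9.0
tcp_pos: [0.5839, -0.0827, 0.067]
orientation: [179.9, -0.1, 18.9]
force: [-3.5, 1.0, 11.4]
width: 0.0002
grip_force: 5.1
```

Run:
```python
from m import *
print(b.round(0).tolist()); cv2.imwrite("pics/w6.png",im)
```

```text
9.0 tcp stage [[-8.4  8.9]] 67.01215080209741 F [-3.46825718  1.02234788 11.38811611] [ 0.10467398  0.57181895 -0.01490365]
[[259.0, 204.0], [402.0, 204.0], [259.0, 236.0], [402.0, 236.0]]
```

View pics/w6.png

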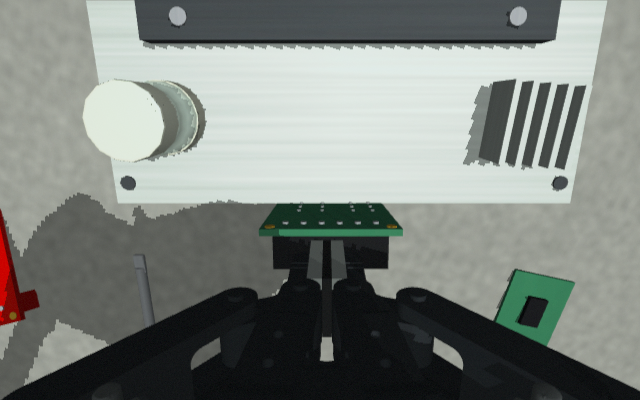

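The board is just about upright. The finger is sitting on the block's side with 11 N, so I'll rise a little and push the top over.

Request:
apply_moves --increments '[[[0,0,-1,0,0,0,-1],[1.5,0,-0.7,0,0,0,-1],[2,0,0,0,0,0,-1],[2,0,0,0,0,0,-1],[2,0,0,0,0,0,-1],[2,0,0,0,0,0,-1],[2,0,0,0,0,0,-1],[0,0,0,0,0,0,-1],[0,0,0,0,0,0,-1]]]'

```text
clock: 9.8
tcp_pos: [0.5952, -0.0789, 0.0681]
orientation: [179.9, -0.2, 18.8]
force: [-0.2, 1.5, 8.6]
width: 0.0
grip_force: 4.1
```

Run:
```python
from m import *
print(b.round(0).tolist()); cv2.imwrite("pics/w7.png",im)
```

```text
9.8 tcp stage [[3.5 8.8]] 68.11689542822998 F [-0.23309926  1.4804277   8.61585611] [ 0.14496009  0.07930012 -0.05351477]
[[261.0, 223.0], [400.0, 223.0], [400.0, 233.0], [261.0, 233.0]]
```

View pics/w7.png

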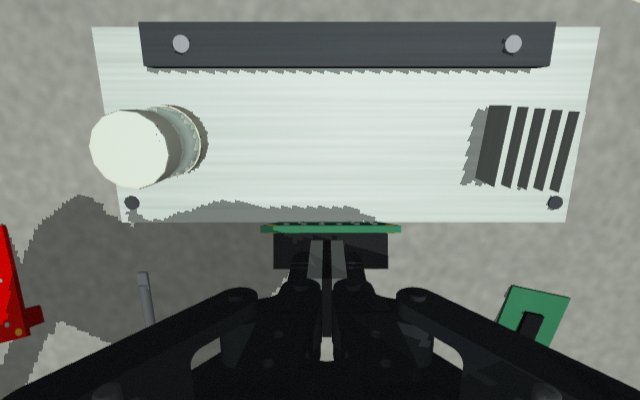

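The board leans about 13° past upright, but the finger is pressing on the block's outer corner and holding it there. I'll lift away so it can fall over.

Request:
apply_moves --increments '[[[1,0,-1.5,0,0,0,-1],[1,0,-2,0,0,0,-1],[0,0,-5,0,0,0,-1],[0,0,-10,0,0,0,-1],[0,0,-10,0,0,0,-1],[0,0,0,0,0,0,-1],[0,0,0,0,0,0,-1],[0,0,0,0,0,0,-1],[0,0,0,0,0,0,-1]]]'

```text
clock: 10.6
tcp_pos: [0.5956, -0.0783, 0.0944]
orientation: [-180.0, 0.0, 18.8]
force: [-0.6, -0.7, 0.8]
width: 0.0002
grip_force: 0.0
```

Run:
```python
from m import *
print(b.round(0).tolist()); cv2.imwrite("pics/w8.png",im)
```

```text
10.6 tcp stage [[4.  9.2]] 94.42446756777743 F [-0.58347905 -0.71710161  0.76189678] [ 0.05634873 -0.06694992 -0.03728193]
[[282.0, 135.0], [378.0, 135.0], [378.0, 240.0], [282.0, 240.0]]
```

View pics/w8.png

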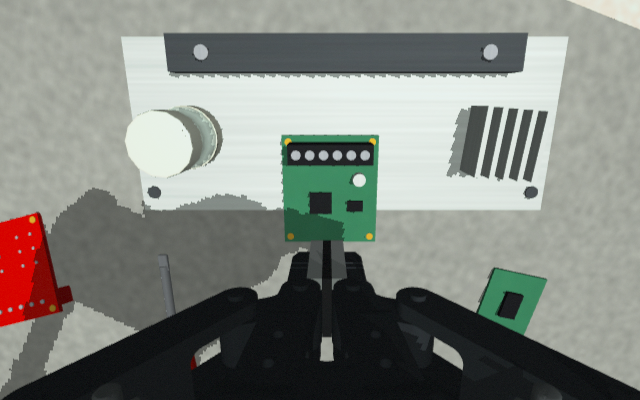

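The flip worked: component side is up and the black block is at (330,155), towards the rail and square. The plain edge is at row 240, overhanging the stage edge at row 210. Next I'll measure how far it has to go.

Run:
```python
from m import *
c=[.7,0]
print("block edge",S(castw(s,b[:2],.015))+c,"plain",S(castw(s,b[2:],.015))+c)
print("block near side top",S(castw(s,[[290,166],[372,166]],.031))+c,"rail foot",S(castw(s,[[170,73],[520,73]],.012))+c,"rail top",S(castw(s,[[170,71],[520,71]],.024))+c)
print("heatsink/jar",S(castw(s,[[448,178],[492,108]],.024))+c,S(castw(s,[[192,140]],.05))+c)
```

```text
10.65 tcp stage [[4.  9.2]] 94.27172953628387 F [ 0.58440444  0.01672003 -0.48859897] [ 0.02871553 -0.04711668 -0.00664225]
block edge [[ 49.   37.5]
 [ 48.9 -21.5]] plain [[-20.2 -23.9]
 [-20.1  40. ]]
block near side top [[ 32.6  31.5]
 [ 32.4 -16.4]] rail foot [[  85.5  103.4]
 [  84.9 -105.2]] rail top [[ 85.7  98.3]
 [ 85.1 -98.9]]
heatsink/jar [[ 23.7 -63.7]
 [ 64.9 -85.6]] [[49.7 80.1]]
```

Block edge is at x=49 and the rail at 85, so there are 36 mm to go. The block's near face is at 33 mm. I'll lower behind the block (tip at z≈24 mm, clear of the small parts) and push.

Request:
apply_moves --increments '[[[8,1,20,0,0,0,-1],[0,0,25,0,0,0,-1],[0,0,20,0,0,0,-1],[0,0,5,0,0,0,-1],[0,0,0,0,0,0,-1],[0,0,0,0,0,0,-1]]]'

```text
clock: 11.2
tcp_pos: [0.6038, -0.0768, 0.0254]
orientation: [180.0, -0.0, 18.8]
force: [-0.7, -0.6, 1.1]
width: -0.0001
grip_force: 0.0
```

Request:
apply_moves --increments '[[[3,0,0,0,0,0,-1],[3,0,0,0,0,0,-1],[3,0,0,0,0,0,-1],[3,0,0,0,0,0,-1],[3,0,0,0,0,0,-1],[3,0,0,0,0,0,-1],[3,0,0,0,0,0,-1],[3,0,0,0,0,0,-1],[3,0,0,0,0,0,-1],[3,0,0,0,0,0,-1],[3,0,0,0,0,0,-1],[3,0,0,0,0,0,-1],[3,0,0,0,0,0,-1],[3,0,0,0,0,0,-1],[2,0,0,0,0,0,-1],[0,0,0,0,0,0,-1],[0,0,0,0,0,0,-1]]]'

```text
clock: 12.62
tcp_pos: [0.6455, -0.0624, 0.0248]
orientation: [-180.0, -0.0, 18.8]
force: [0.1, 0.1, 1.2]
width: -0.0001
grip_force: 0.0
```

Run:
```python
from m import *
c=[.7,0]
print(b.round(0).tolist(),"block edge",S(castw(s,b[:2],.015))+c,"plain",S(castw(s,b[2:],.015))+c)
```

```text
12.6167 tcp stage [[56.4  8. ]] 24.776660183774872 F [0.08832541 0.14232114 1.20058567] [0.02658355 0.05138836 0.03539289]
[[260.0, 193.0], [395.0, 193.0], [260.0, 297.0], [395.0, 297.0]] block edge [[ 82.4  38.3]
 [ 82.2 -21.3]] plain [[ 31.   40.9]
 [ 30.8 -23.8]]
```

Block edge is at 82.3 mm, 3 mm short of the rail. I'll press it home in small steps until the force rises.

Request:
apply_moves --increments '[[[1,0,0,0,0,0,-1],[1,0,0,0,0,0,-1],[1,0,0,0,0,0,-1],[0.5,0,0,0,0,0,-1],[0,0,0,0,0,0,-1],[0,0,0,0,0,0,-1]]]'

```text
clock: 13.17
tcp_pos: [0.6487, -0.0613, 0.025]
orientation: [180.0, -0.0, 18.8]
force: [0.2, -0.2, 0.1]
width: 0.0002
grip_force: 0.0
```

Request:
apply_moves --increments '[[[0.5,0,0,0,0,0,-1],[0.5,0,0,0,0,0,-1],[0,0,0,0,0,0,-1]]]'

```text
clock: 13.42
tcp_pos: [0.6492, -0.0612, 0.0251]
orientation: [-180.0, 0.1, 18.8]
force: [-3.6, 0.0, 2.8]
width: -0.0002
grip_force: 1.8
```

Request:
apply_moves --increments '[[[0.5,0,0,0,0,0,-1],[0.5,0,0,0,0,0,-1],[0,0,0,0,0,0,-1]]]'

```text
clock: 13.67
tcp_pos: [0.6499, -0.061, 0.0256]
orientation: [-180.0, 0.1, 18.8]
force: [-7.7, -1.1, 5.9]
width: 0.0002
grip_force: 3.6
```

The force has risen to about 8 N, so the board is home. I'll back off, lift and check.

Request:
apply_moves --increments '[[[-4,0,0,0,0,0,-1],[-6,0,0,0,0,0,-1],[0,0,-20,0,0,0,-1],[-5,0,-30,0,0,0,-1],[-10,0,-30,0,0,0,-1],[-10,0,-10,0,0,0,-1],[0,0,0,0,0,0,-1],[0,0,0,0,0,0,-1],[0,0,0,0,0,0,-1]]]'

```text
clock: 14.42
tcp_pos: [0.617, -0.0718, 0.113]
orientation: [-179.9, 0.1, 18.8]
force: [-0.4, 0.6, -0.3]
width: 0.0
grip_force: 0.0
```

Run:
```python
from m import *
c=[.7,0]
r=cv2.minAreaRect(big(g)[0])
print(r,"block edge",S(castw(s,b[:2],.015))+c,"plain",S(castw(s,b[2:],.015))+c)
cv2.imwrite("pics/w9.png",im)
```

```text
14.4167 tcp stage [[26.4  8.4]] 113.03839508505423 F [-0.44270315  0.56407623 -0.34072948] [-0.01603223  0.02897282  0.04486671]
((328.0, 162.0), (100.0, 90.0), 90.0) block edge [[ 84.6  37.9]
 [ 84.5 -21.1]] plain [[ 15.8 -23.2]
 [ 16.   40.3]]
```

View pics/w9.png

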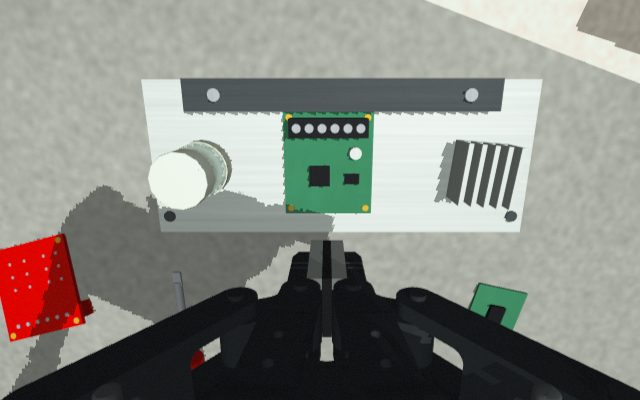

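The board lies flat with its component side up and its block edge against the rail at row 112. It's square (0°) and the gap is about 0.5 mm. The bystanders in view (jar, heat sink, screwdriver, spare board) have not shifted noticeably, so I'm handing in.

```bash
python3 -c "
from rig import ctrl
print(ctrl.sign_off())"
```

```text
the job is handed in; nothing more can be done
None
```

I flipped the board onto the stage component side up and pushed it square against the back rail (measured gap about 0.5 mm), then handed the job in at 14.4 s; the hand-in gave no verdict.

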